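Lock the wire spool on the feeder's hub

TASK

A fresh spool of welding wire has been set on the hub of the open wire feeder, but its locking ring is not closed. Turn the ribbed locking ring clockwise (seen from above) round the hub, click by click, until it has clicked home at its stop with the ring's pointer at the long bar, the closed mark, then let go. Leave the hammer, the steel offcut and the paste jar where they lie.

Things in the scene. Friction and masses are not known exactly. Their poses are not given: they have to be found in the camera images.
- feeder: Blue suitcase wire feeder lying open side up, fixed. Origin on the table under the hub axis, z up. Case x -162 to 162, y -138 to 319 mm, walls 140 high; handle out to x = -214; lid folded back beyond +x, under 170 high. Black spool, 200 across, round the hub axis, top at 131; wire drive at y 115 to 290, under 125. Only the ring and hub barrel rise over 140 there. Hub and spool do not turn.
- lock_ring (a joint): Angle of the grey locking ring round its vertical axis, rad. 0: pointer at the open dot; grows clockwise seen from above; 1.396 (80 degrees): pointer at the closed bar; hard stop at 1.42. Spring clicks every 0.349 rad (0, 0.349, 0.698, 1.047, 1.396): 0.2 to 0.3 N m to leave one; released between clicks it springs to a neighbour. Starts in one of the first three. It only turns, it does not lift.
- hub_end (a point): Centre of the fixed aluminium hub barrel (42 mm across, end 168.5 mm above the table), on the ring's axis, level with the ring's upper rim at 167 mm. The ring's ribbed grip is 62 mm across, upright, from 136 to 167 mm above the table; below it, down to the spool at 131, a skirt 72 mm across, 5 high.
- ring_pointer (a point): Pointer on the ring's upper rim, a black radial bar 9 mm long, 26 mm from the axis, 168 mm above the table; turns with the ring. Below it at the ring's foot, at the same bearing, a retaining tongue 14 mm wide stands out to 49 mm from the axis, top 138 mm above the table.
- closed_mark (a point): Closed mark: long black radial bar (12 mm) on the end face of the hub barrel; this point is 17.5 mm from the axis, towards the feeder's +y.
- open_mark (a point): Open mark: small black dot on the end face of the hub barrel, 17.5 mm from the axis, 80 degrees anticlockwise of the closed mark.
- chipping_hammer: Steel chipping hammer, 270 mm long with its head 175 mm across, lying loose beside the -y end of the feeder. Origin under the middle of its handle.
- offcut: Rusty steel plate 130 x 65 x 12 mm lying loose beside the +y end of the feeder. Origin at the centre of its underside.
- paste_jar: Round jar of nozzle paste, 60 mm across and 60 mm high, standing loose on the floor of the feeder's case (71 mm above the table) in the corner between spool, wire drive and near wall. Origin at the centre of its underside.

How it is judged:
At the end, for the whole second after the job is handed in: The locking ring rests in its last click with the pointer at the closed bar: its angle is above 1.309 rad (at most 5 degrees short of the 80 degree mark), it is still, and the hammer, offcut and jar are within 30 mm of where they were (value of joint lock_ring above 1.309 rad and velocity of joint lock_ring between -0.1 and 0.1 rad/s and distance of each of chipping_hammer, offcut, paste_jar from where it was at the start of the episode below 0.03 m); the robot touches nothing.
It fails at once if the hammer, the offcut or the jar is shifted by more than 30 mm (distance of any of chipping_hammer, offcut, paste_jar from where it was at the start of the episode above 0.03 m).
It also fails if it takes over 35 s, if anything falls off the work surface, if the arm or the gripper's body presses on something with over 40 N, if the wrist force passes 120 N, or if a joint passes its speed limit or range.

ROBOT

A 7-joint arm with a two-finger parallel gripper is mounted at the origin on the work surface. World frame = base frame: x ahead of the robot, y to its left, z up, the work surface at z = 0. Lengths are in m, angles in rad, forces in N, time in s.
With the tool pointing down it reaches from about 0.425 to 0.925 m from the base axis. Payload 6.8 kg.
Tool frame: the origin (TCP) lies midway between the tips of the shut fingers; the grasp point (between the pads) lies bot.grip_point_offset behind it (bot.grip_point_offset is the distance from the TCP to the grasp point, in m); z points along the fingers, y is the line along which they close (so a half turn about z gives the same grasp; the last joint's range is limited). The gripper opens to 85 mm and grips with 20 to 120 N. Pads are 22 mm wide; open, the fingers measure 114 mm over their backs; the gripper's body (76 mm by 85 mm) begins 54 mm behind the grasp point. The pads swing forward as they close: fully open they stand 13 mm farther back than shut.
Start: joints at [1.121, 0.477, 0.022, 1.555, -0.011, 1.109, -0.083], TCP at [0.226, -0.636, 0.231] pointing down, gripper open.
Joint ranges: [-2.96, 2.96], [-0.34, 2.1], [-1.41, 1.46], [0.24, 2.44], [-1.37, 4.51], [0.17, 1.92], [-2.96, 2.96]. Speed limits (rad/s): [2.39, 2.39, 3.14, 3.14, 3.14, 3.14, 3.14].

INTERFACE

Orientations are given as a unit quaternion [w, x, y, z].
In Python, from station import get_obs, cams, job, bot gives the robot as it stands.
- The arm moves only by the tool arm_command, never from a script. Its argument "rows" is a list that holds one entry, the list of rows, each a list of 5 numbers: the finger opening in mm, from 0 to 85.4, then the shift along the world's x, y, z in units of 60 mm (1.0 is 60 mm), then the turn about the world's z in units of 0.08 rad (1.0 is 0.08 rad). In form: [[[grip, x, y, z, turn], ...]]. A call has exactly 10 rows; each row shifts and turns the commanded pose from where the row before left it; what a row does not reach is not made up. A row lasts 1/8 s, in which the tool goes at most 62.5 mm and 10.7 degrees, less where a joint would pass 70% of its speed; a pose out of reach is approached as far as the arm can. A call with a number of a shift or a turn outside -1 to 1 is refused whole. A call with a gripper value outside its range is refused whole. The fingers move at their own pace and stop on an object; "newtons" is the grip in N (left out, the last holds). Time passes only in rows, so rows that do not move let the fingers close, or fill a call up. It gives the time, the measured TCP pose, the force, the opening and the grip force at its end, in the units of the state.
- get_obs(): the state, without advancing time (a new reading comes with each control period).
- cams.read_camera(name): name is "scene" or "side" or "wrist"; returns the picture (384x512x3 uint8, red, green, blue); there is no depth.
- cams.camera_params(name): a dict with "K" (3x3 intrinsics, pixels), "extrinsics" (4x4, takes a point from camera to world coordinates). Camera axes: x right, y down, z forward; pixel columns grow to the right and rows downward; lengths in m; the calibration is good to about 2 mm. A picture is of the moment at which its call begins: read the wrist's pose just before it. camera_params takes no time and is no camera call; for the wrist camera it gives the pose at the moment of the call.
- job.hand_in(): hands the job in; it is judged then, once.
The state is a dict: "t": time; "q": joint angles; "joint_vel": joint speeds; "joint_torque": joint torques, N m; "eef_pos": TCP position; "tool_rot": TCP orientation; "contact_force": force on the tool from outside, world axes, zero at the start; "torque": the same for the moment, N m; "gripper_width": opening from 0.0 (shut) to 1.0 (fully open); "grasp_force": force on a finger pad.
Only numpy, scipy, OpenCV 4.12 (cv2) and the standard library are available. Lean on these libraries where they do the work, as an engineer would, in place of code of your own. Each camera call takes 0.05 s, during which the arm holds its last target. There are 200 camera calls.

## Working session

There is one attempt and no reset: what is moved stays moved. The work goes in short steps, Python scripts to look and compute and a tool call to move; the robot and the scene stay as the last step left them, time stands still between calls to the robot, and variables do not carry over. Pictures are saved under pics/ and viewed, at most 10 in all, crops included, and the job is handed in when it is done.

Besides the shell and the picture viewer there is one more tool, called after ">>>" in YAML: its name, and indented under it one key for each argument. arm_command: Moves the arm, as the interface text tells. Its arguments: {"type":"object","properties":{"rows":{"type":"array"},"newtons":{"type":"number"}},"required":["rows"]}

```bash
mkdir -p pics; python3 - <<'E'
from station import get_obs,cams,job,bot
import cv2,numpy as np
o=get_obs();print(o['t'],o['eef_pos'],o['tool_rot'],o['q'],bot.grip_point_offset)
for n in("scene","side","wrist"):
    p=cams.camera_params(n);print(n,np.round(p['K'],1).tolist(),np.round(p['extrinsics'],3).tolist())
    im=cams.read_camera(n);cv2.imwrite(f'pics/{n}0.png',im[:,:,::-1])
a=cv2.imread('pics/scene0.png');b=cv2.imread('pics/side0.png')
cv2.imwrite('pics/both.png',cv2.resize(np.vstack([a,b]),None,fx=.78,fy=.78))
E
```

```text
0.0 [ 0.22601206 -0.63541328  0.2303286 ] [-8.92325564e-04  9.85435706e-01  1.70045954e-01 -2.17166315e-04] [ 1.12091922  0.47780938  0.02237412  1.55643147 -0.01153148  1.10931698
 -0.08310156] 0.0187
scene [[414.5, 0.0, 253.0], [0.0, 414.5, 191.8], [0.0, 0.0, 1.0]] [[-0.238, 0.76, -0.605, 1.261], [0.971, 0.186, -0.149, 0.209], [-0.001, -0.623, -0.782, 1.122], [0.0, 0.0, 0.0, 1.0]]
side [[406.9, 0.0, 257.7], [0.0, 406.9, 192.6], [0.0, 0.0, 1.0]] [[-0.791, -0.352, 0.499, -0.214], [-0.611, 0.485, -0.625, 0.94], [-0.022, -0.8, -0.599, 0.978], [0.0, 0.0, 0.0, 1.0]]
wrist [[280.2, 0.0, 257.5], [0.0, 280.2, 192.3], [0.0, 0.0, 1.0]] [[0.335, -0.903, -0.268, 0.295], [-0.942, -0.322, -0.092, -0.611], [-0.003, 0.283, -0.959, 0.373], [0.0, 0.0, 0.0, 1.0]]
```

View pics/scene0.png

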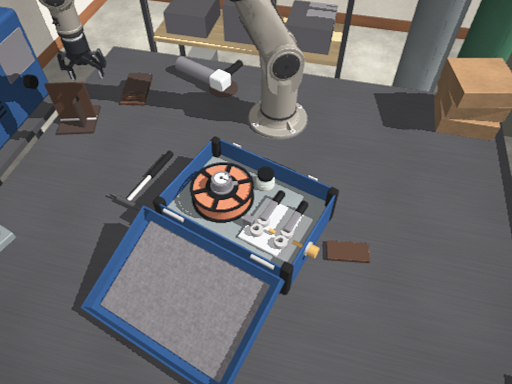

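View pics/side0.png

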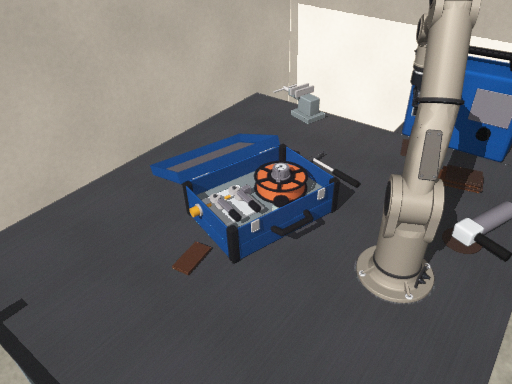

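The scene view shows the hub at about (222,180) and the near case wall running from (216,146) to (334,192). In the side view the hub is at about (282,168). I'll triangulate it next and zoom in.

```bash
cat > h.py <<'E'
from station import get_obs,cams,job,bot
import cv2,numpy as np
def ray(p,u):
    d=p['extrinsics'][:3,:3]@np.linalg.solve(p['K'],[u[0],u[1],1.]);return p['extrinsics'][:3,3],d/np.linalg.norm(d)
def onz(p,u,z):
    c,d=ray(p,u);return c+d*(z-c[2])/d[2]
def tri(p,u,q,v):
    c,d=ray(p,u);e,f=ray(q,v);s=np.linalg.lstsq(np.c_[d,-f],e-c,rcond=None)[0]
    a,b=c+d*s[0],e+f*s[1];return (a+b)/2,np.linalg.norm(a-b)
E
python3 - <<'E'
from h import *
S,D=cams.camera_params('scene'),cams.camera_params('side')
print(tri(S,(222,179),D,(282,167)),onz(S,(222,179),.167),onz(D,(282,167),.167))
for u in [(216,146),(334,192),(287,275),(163,205)]:print(onz(S,u,.14))
a=cv2.imread('pics/scene0.png')[150:210,190:270];b=cv2.imread('pics/side0.png')[140:200,242:322]
cv2.imwrite('pics/zoom.png',np.vstack([cv2.resize(i,(400*1,300),interpolation=cv2.INTER_CUBIC) for i in(a,b)]))
E
```

```text
(array([ 0.48895285, -0.08113717,  0.16172596]), np.float64(0.008363258947043187)) [ 0.49675865 -0.07585207  0.167     ] [ 0.484643   -0.08041819  0.167     ]
[ 0.34194799 -0.14402427  0.14      ]
[0.44421411 0.26012267 0.14      ]
[0.75032996 0.17419266 0.14      ]
[ 0.61323002 -0.22477237  0.14      ]
```

View pics/zoom.png

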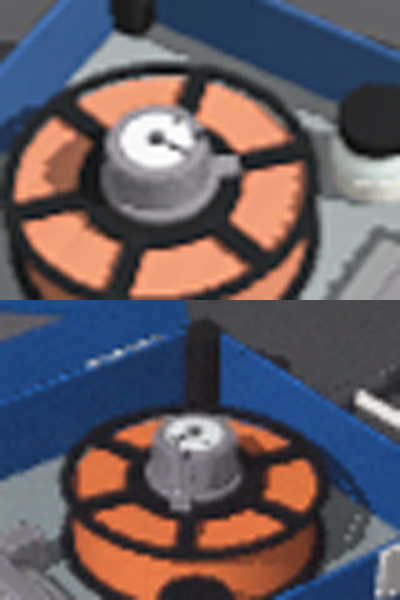

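The scene zoom has the hub face at (221,178), with the tongue pointing right. The closed bar runs right and slightly down from the centre. I'll move over the hub for a closer look.

>>> arm_command:
  rows:
    - [[85, 0.4, 0.8, 0.1, 0], [85, 0.4, 0.8, 0.1, 0], [85, 0.4, 0.8, 0.1, 0], [85, 0.4, 0.8, 0.1, 0], [85, 0.4, 0.8, 0.1, 0], [85, 0.4, 0.8, 0.1, 0], [85, 0.4, 0.8, 0.1, 0], [85, 0.4, 0.8, 0, 0], [85, 0.4, 0.8, 0, 0], [85, 0.4, 0.8, 0, 0]]

```text
t: 1.4
eef_pos: [0.4666, -0.1544, 0.2733]
tool_rot: [0.0, 0.985, 0.17, 0.0]
contact_force: [0.3, -0.6, 0.3]
gripper_width: 0.994
grasp_force: 0.0
```

>>> arm_command:
  rows:
    - [[85, 0.2, 0.6, 0, 0], [85, 0.2, 0.6, 0, 0], [85, 0, 0, 0, 0], [85, 0, 0, 0, 0], [85, 0, 0, 0, 0], [85, 0, 0, 0, 0], [85, 0, 0, 0, 0], [85, 0, 0, 0, 0], [85, 0, 0, 0, 0], [85, 0, 0, 0, 0]]

```text
t: 2.65
eef_pos: [0.4903, -0.0839, 0.2733]
tool_rot: [0.0, 0.985, 0.17, 0.0]
contact_force: [-0.0, 0.1, 0.6]
gripper_width: 0.995
grasp_force: 0.0
```

```bash
python3 - <<'E'
from h import *
o=get_obs();print(o['t'],o['eef_pos'],o['tool_rot'],o['q'])
p=cams.camera_params('wrist');im=cams.read_camera('wrist');cv2.imwrite('pics/w1.png',im[:,:,::-1])
np.save('w1.npy',p['extrinsics']);print(p['extrinsics'].round(3).tolist())
E
```

```text
2.65 [ 0.4902582  -0.08394998  0.27330339] [1.68444073e-05 9.85427950e-01 1.70093372e-01 3.80999428e-06] [ 0.35792075  0.16414618 -0.35033023  1.90041215  0.06341092  1.0876566
 -1.24650554]
[[0.335, -0.903, -0.267, 0.56], [-0.942, -0.322, -0.094, -0.059], [-0.001, 0.283, -0.959, 0.416], [0.0, 0.0, 0.0, 1.0]]
```

View pics/w1.png

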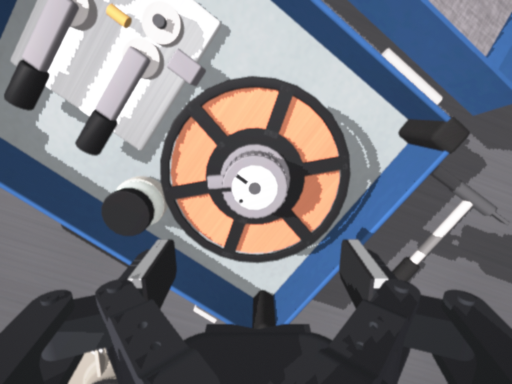

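The wrist view shows the hub face centre near (255,187), the closed bar near (241,180), the open dot near (241,200) and the tongue near (213,181).

```bash
python3 - <<'E'
from h import *
im=cv2.imread('pics/w1.png')
p=cams.camera_params('wrist');p['extrinsics']=np.load('w1.npy')
c=im[130:240,195:315];z=cv2.resize(c,None,fx=5,fy=5,interpolation=cv2.INTER_CUBIC);cv2.imwrite('pics/w1z.png',z)
g=cv2.cvtColor(im,cv2.COLOR_BGR2GRAY);m=((g>215)*255).astype(np.uint8);m[:130]=0;m[240:]=0;m[:,:195]=0;m[:,315:]=0
k=max(cv2.findContours(m,0,2)[0],key=cv2.contourArea);e=cv2.fitEllipse(cv2.convexHull(k));print(e,cv2.contourArea(k))
h=onz(p,e[0],.1685);print('hub',h)
for n,u,zz in [('bar',(241,180),.1685),('dot',(241,200.5),.1685),('tongue',(209,181),.138)]:
    v=onz(p,u,zz)-h;print(n,v[:2]*1000,np.hypot(*v[:2])*1000,np.degrees(np.arctan2(v[1],v[0])))
E
```

```text
((254.0789794921875, 187.17799377441406), (45.033958435058594, 46.07283401489258), 94.22079467773438) 1503.5
hub [ 0.49428832 -0.07869508  0.1685    ]
bar [ 2.38923151 13.44126667] 13.651962381522221 79.92075324775392
dot [-16.17472993   7.17877923] 17.696235739188662 156.06706716795236
tongue [-17.33556746  43.16102739] 46.512322930247876 111.88279373965887
```

View pics/w1z.png

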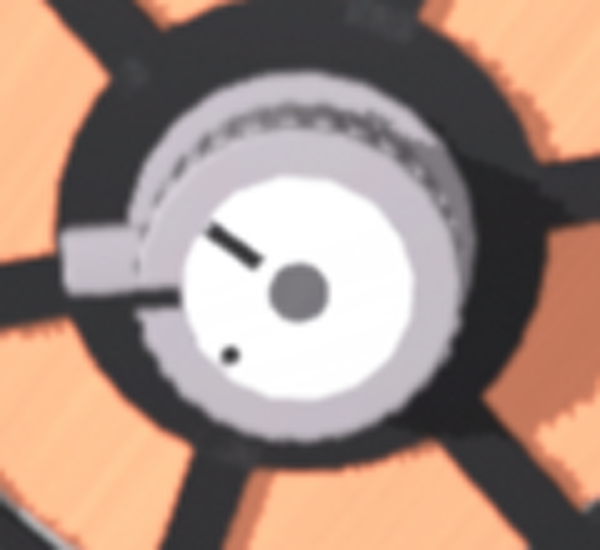

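The pointer sits about 40° short of the bar, so it is in the third click. The tongue is in line with the fingers, so I'll turn the gripper about +80° first while centring it.

>>> arm_command:
  rows:
    - [[85, 0.07, 0.09, 0, 1], [85, 0, 0, 0, 1], [85, 0, 0, 0, 1], [85, 0, 0, 0, 1], [85, 0, 0, 0, 1], [85, 0, 0, 0, 1], [85, 0, 0, 0, 1], [85, 0, 0, 0, 1], [85, 0, 0, 0, 1], [85, 0, 0, 0, 0]]

```text
t: 3.95
eef_pos: [0.4944, -0.0786, 0.2733]
tool_rot: [-0.0, 0.863, 0.506, 0.0]
contact_force: [-1.3, 0.2, 0.2]
gripper_width: 0.996
grasp_force: 0.0
```

>>> arm_command:
  rows:
    - [[85, 0, 0, -0.2, 1], [85, 0, 0, -0.2, 1], [85, 0, 0, -0.2, 1], [85, 0, 0, -0.2, 1], [85, 0, 0, -0.2, 1], [85, 0, 0, 0, 1], [85, 0, 0, 0, 1], [85, 0, 0, 0, 1], [85, 0, 0, 0, 1], [85, 0, 0, 0, 0]]

```text
t: 5.2
eef_pos: [0.4945, -0.0786, 0.2133]
tool_rot: [-0.0, 0.63, 0.777, 0.0]
contact_force: [0.5, -0.2, 0.1]
gripper_width: 0.99
grasp_force: 0.0
```

```bash
python3 - <<'E'
from h import *
o=get_obs();print(o['t'],o['eef_pos'],o['tool_rot'],o['q'])
p=cams.camera_params('wrist');im=cams.read_camera('wrist')[:,:,::-1].copy();cv2.imwrite('pics/w2.png',im)
g=cv2.cvtColor(im,cv2.COLOR_BGR2GRAY);m=((g>215)*255).astype(np.uint8)
for k in cv2.findContours(m,0,2)[0]:
    a=cv2.contourArea(k)
    if a>300:
        e=cv2.fitEllipse(cv2.convexHull(k));print(a,e,onz(p,e[0],.1685))
E
```

```text
5.2 [ 0.49448301 -0.07859709  0.2132962 ] [-2.48217373e-05  6.29581607e-01  7.76934358e-01  4.86885124e-05] [ 0.48909732  0.25500604 -0.52840664  1.95559637  0.15464478  0.97014471
  0.09577808]
2308.0 ((254.18231201171875, 214.7682342529297), (54.88284683227539, 58.00496292114258), 91.26216888427734) [ 0.49357866 -0.07812204  0.1685    ]
4804.0 ((441.2462158203125, 50.196372985839844), (65.96070098876953, 170.68885803222656), 33.815650939941406) [0.58281267 0.04969323 0.1685    ]
942.5 ((394.4198303222656, 0.8792037963867188), (46.17140579223633, 119.70014953613281), 12.939645767211914) [0.54615078 0.06846276 0.1685    ]
710.5 ((322.6925354003906, 20.592735290527344), (18.52293586730957, 82.100341796875), 122.33142852783203) [0.50816935 0.05007799 0.1685    ]
```

View pics/w2.png

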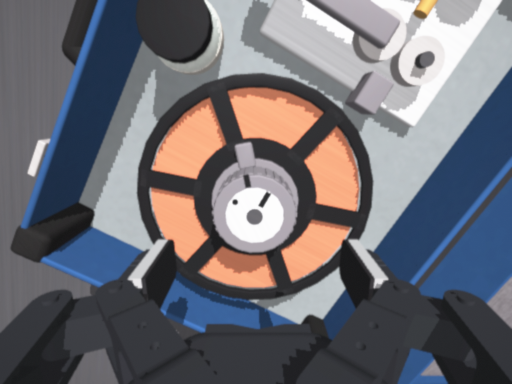

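The hub is centred to within 1 mm and the tongue is square to the fingers. I'll go down and close.

>>> arm_command:
  rows:
    - [[85, 0, 0, -0.3, 0], [85, 0, 0, -0.3, 0], [85, 0, 0, -0.3, 0], [85, 0, 0, -0.2, 0], [85, 0, 0, -0.17, 0], [85, 0, 0, 0, 0], [85, 0, 0, 0, 0], [85, 0, 0, 0, 0], [85, 0, 0, 0, 0], [85, 0, 0, 0, 0]]

```text
t: 6.5
eef_pos: [0.4946, -0.0786, 0.1373]
tool_rot: [0.0, 0.629, 0.778, 0.0]
contact_force: [-0.3, 0.4, 0.3]
gripper_width: 1.001
grasp_force: 0.0
```

>>> arm_command:
  rows:
    - [[50, 0, 0, 0, 0], [50, 0, 0, 0, 0], [50, 0, 0, 0, 0], [50, 0, 0, 0, 0], [50, 0, 0, 0, 0], [50, 0, 0, 0, 0], [50, 0, 0, 0, 0], [50, 0, 0, 0, 0], [50, 0, 0, 0, 0], [50, 0, 0, 0, 0]]
  newtons: 50

```text
t: 7.75
eef_pos: [0.4923, -0.0791, 0.1372]
tool_rot: [-0.001, 0.629, 0.777, -0.002]
contact_force: [-7.9, -0.1, 10.7]
gripper_width: 0.712
grasp_force: 52.0
```

Gripped at about 61 mm. Now turn 0.72 rad clockwise.

>>> arm_command:
  rows:
    - [[50, -0.03, 0, 0, -1], [50, 0, 0, 0, -1], [50, 0, 0, 0, -1], [50, 0, 0, 0, -1], [50, 0, 0, 0, -1], [50, 0, 0, 0, -1], [50, 0, 0, 0, -1], [50, 0, 0, 0, -1], [50, 0, 0, 0, -1], [50, 0, 0, 0, 0]]

```text
t: 9.0
eef_pos: [0.4929, -0.0791, 0.1373]
tool_rot: [0.0, 0.862, 0.507, -0.0]
contact_force: [-0.0, -3.2, 2.8]
gripper_width: 0.71
grasp_force: 54.1
```

```bash
python3 - <<'E'
from h import *
o=get_obs();print(o['t'],o['eef_pos'],o['tool_rot'],o['torque'],o['contact_force'],o['gripper_width'])
im=cams.read_camera('wrist')[:,:,::-1].copy();cv2.imwrite('pics/w3.png',im)
E
```

```text
9.0 [ 0.4929012  -0.07913573  0.1373377 ] [ 4.91386358e-04  8.62221735e-01  5.06530787e-01 -2.17076823e-06] [-0.4900481   0.08213755  0.07735396] [-0.02810837 -3.24116455  2.80713731] 0.7098583980888143
```

View pics/w3.png

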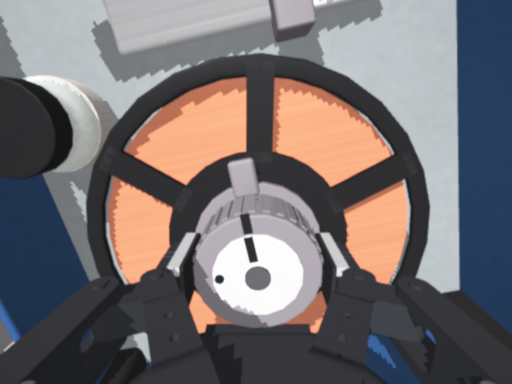

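The pointer at (247,223) lines up with the closed bar at (251,250). I'll release and lift.

>>> arm_command:
  rows:
    - [[85, 0, 0, 0, 0], [85, 0, 0, 0, 0], [85, 0, 0, 0, 0], [85, 0, 0, 0, 0], [85, 0, 0, 0, 0], [85, 0, 0, 0, 0], [85, 0, 0, 0, 0], [85, 0, 0, 0, 0], [85, 0, 0, 0, 0], [85, 0, 0, 0, 0]]

```text
t: 10.3
eef_pos: [0.4927, -0.0786, 0.1371]
tool_rot: [0.0, 0.862, 0.506, 0.0]
contact_force: [0.5, 0.1, -0.6]
gripper_width: 0.993
grasp_force: 0.0
```

>>> arm_command:
  rows:
    - [[85, 0, 0, 0.2, 0], [85, 0, 0, 0.3, 0], [85, 0, 0, 0.4, 0], [85, 0, 0, 0.4, 0], [85, 0, 0, 0.4, 0], [85, 0, 0, 0.3, 0], [85, 0, 0, 0, 0], [85, 0, 0, 0, 0], [85, 0, 0, 0, 0], [85, 0, 0, 0, 0]]

```text
t: 11.55
eef_pos: [0.4923, -0.0785, 0.2565]
tool_rot: [-0.0, 0.862, 0.506, -0.0]
contact_force: [-0.1, -0.7, 0.6]
gripper_width: 0.998
grasp_force: 0.0
```

```bash
python3 - <<'E'
from h import *
im=cams.read_camera('wrist')[:,:,::-1].copy()
cv2.imwrite('pics/w4.png',cv2.resize(im[100:300,150:360],None,fx=2.5,fy=2.5))
E
```

```text
(no output)
```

View pics/w4.png

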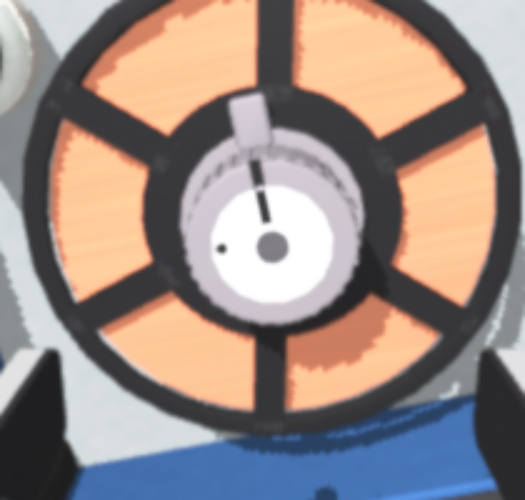

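The pointer at (257,172) is in line with the closed bar at (264,205), and the gripper is clear of everything.

```bash
python3 -c "
from station import job
print(job.hand_in())"
```

```text
the job is handed in; nothing more can be done
None
```

The locking ring is turned to its last click with the pointer in line with the closed bar, the gripper has let go and lifted clear, and the job was handed in at about 11.6 s; no verdict came back, and I took no final picture of the hammer, offcut and jar, though the arm was never sent near them.

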